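# Hold the round flask down on the vortex mixer

## Task

Take the round-bottomed flask out of its cork ring and lower it upright into the sprung rubber ring on top of the vortex mixer until you feel it seat there, and pause a moment with the spring still up. Then press it gently but firmly down until the ring is on its bottom stop, and finish while still holding the flask pressed down there, upright and with the hand on it. Leave the conical flask where it stands.

Things in the scene. Friction and masses are not known exactly. Their poses are not given: they have to be found in the camera images.
- flask_mid (a point): Round-bottomed flask, amber glass, white stopper, 119 mm tall, 0.10 to 0.18 kg. The point is on its axis, 59.5 mm above its lowest point; z runs up the axis to the stopper. From its lowest point: ball 64 mm in diameter up to 62 mm, straight neck 24 mm in diameter from 62 to 99 mm, lip 29 mm wide from 99 to 105, stopper head 27 mm wide from 108 to 119. Grip the neck, 25 mm above this point.
- cork_ring: Loose cork ring in which the round flask starts upright, the flask's lowest point 19 mm above the counter. Outer diameter 90 mm, hole 48 mm, 30 mm tall. Origin at the centre of its underside.
- mixer: The vortex mixer, fixed: white and grey housing 170 (x) by 132 (y) mm and 120 mm tall, knob and switch on its -x face, the sprung ring head centred on top. Origin at the centre of its underside, on the counter.
- ring_rim (a point): Centre of the top rim of the mixer's sprung head, in the rim's plane, 160 mm above the counter when up; it moves with the head. The head is a black rubber ring, outer diameter 68 mm, hole 48 mm, 16 mm deep, open upwards. The flask's ball rests on the rim's inner edge: seated, flask_mid is about 48.5 mm above this point and the flask's lowest point 11 mm below it.
- ring_head (a joint): Downward travel of the sprung ring head in m: 0 up at rest, 0.008 on its bottom stop. It takes about 5 N to start it moving and about 11 N to bring it on to the stop; the stop is hard, so ease on to it: over 45 N would crack the flask. The weight of the flask alone does not move it. It springs up again when let go.
- conical_mid (a point): The conical flask, amber glass with a white stopper, 72 mm wide at its flat foot, 116 mm tall, standing on the counter; the point is on its axis 58 mm above its underside. Not to be disturbed.
Mind the look-alikes: they are no part of the job. Leave any green look-alike of the part that bears flask_mid alone.

How it is judged (in metres and radians):
On the way:
1. the round flask rests in the mixer's ring, upright and centred within 6 mm, with the ring pressed down less than 4 mm, for 0.3 s (contact force between round_flask and ring_head above 0.3 N and horizontal distance between flask_mid and ring_rim below 0.006 m and angle between flask_mid's own z axis and vertical below 0.12 rad and value of joint ring_head below 0.004 m), for 0.3 s.
At the end, for the whole second after the job is handed in: The round flask sits in the mixer's ring, its axis within 6 mm of the ring's and upright within about 7 degrees, the fingers on it, pressing the ring down at least 6.5 of its 8 mm and at rest, and stays so through the last second (value of joint ring_head above 0.0065 m and contact force between round_flask and ring_head above 6 N and contact force between the fingers and round_flask above 2 N and horizontal distance between flask_mid and ring_rim below 0.006 m and z of flask_mid in the frame of ring_rim between 0.043 and 0.054 m and angle between flask_mid's own z axis and vertical below 0.12 rad and linear speed of round_flask below 0.02 m/s); the arm keeps its last pose, push and grip.
It fails at once if the flask is pressed on the ring with more than 45 N (contact force between round_flask and ring_head above 45 N).
It fails at once if the round flask is tipped by more than 40 degrees (angle between flask_mid's own z axis and vertical above 0.7 rad).
It fails at once if the conical flask is moved by more than 20 mm (distance of conical_mid from where it was at the start of the episode above 0.02 m).
It also fails if it takes over 43 s, if anything falls off the work surface, if the arm or the gripper's body presses on something with over 40 N, if the wrist force passes 120 N, or if a joint passes its speed limit or range.

## Robot

A 7-joint arm with a two-finger parallel gripper is mounted at the origin on the work surface. World frame = base frame: x ahead of the robot, y to its left, z up, the work surface at z = 0. Lengths are in mm, angles in rad, forces in N, time in s.
With the tool pointing down it reaches from about 425 to 1025 mm from the base axis. Payload 9.4 kg.
Tool frame: the origin (TCP) lies between the finger pads; the fingertips stand 11 mm ahead of it and the grasp point (between the pads) lies 8 mm behind it; z points along the fingers, y is the direction in which the jaws open and shut (so a half turn about z gives the same grasp; the last joint's range is limited). The gripper opens to 93 mm and grips with 3 to 60 N. Pads are 15 mm wide; open, the fingers measure 128 mm over their backs; the gripper's body (75 mm by 188 mm) begins 65 mm behind the grasp point.
Start: joints at [1.029, 0.599, -0.003, 1.599, 0.002, 0.943, -0.08], TCP at [324.968, -648.09, 229.618] pointing down, gripper open.
Joint ranges: [-2.57, 2.57], [-0.35, 1.97], [-1.29, 1.29], [0.11, 2.56], [-1.05, 4.19], [0.11, 1.86], [-2.63, 2.63]. Speed limits (rad/s): [2.22, 2.22, 3.01, 3.01, 3.14, 3.14, 3.14].

## Interface

Orientations are given as a rotation vector (axis times angle).
In Python, from workcell import move_ptp, movel, move_j, command_gripper, hold, ik, get_state, capture, MotionError, job_done gives the robot as it stands. The module is installed in compiled form; this text tells all that it offers. Calls block until the motion is done:
- move_ptp(position, orientation): joint-space move of the TCP to a pose.
- movel(position, vel=150, rotation=None, guard=None): straight line of the TCP; rotation=None keeps the orientation; vel is the mean speed in mm/s. With guard (N) it stops when the force on the tool has changed by that much, and returns True; else False.
- move_j(angles): joint-space move.
- command_gripper(opening, grip_force=None): finger opening in mm; grip_force is the grip in N (None keeps the last); returns when the fingers have stopped.
- hold(seconds).
- ik(position, orientation): joint angles nearest the present ones, or None.
- get_state(): the state.
- capture(name): name is "side" or "top"; returns a dict with "color" (480x640x3 uint8, red, green, blue), "range_z" (480x640 float32, mm along the optical axis (not along the pixel's ray), 0 where there is no reading), "fx", "fy", "cx", "cy" (pixels), "world_from_camera" (4x4, takes a point from camera to world coordinates). Camera axes: x right, y down, z forward; pixel columns grow to the right and rows downward; lengths in mm; the calibration is good to about 2 mm. A picture is of the moment at which its call begins.
A pose or a line that the arm cannot do raises MotionError and nothing moves.
- job_done(): hands the job in, once; it reports no verdict.
The state is a dict: "clock": time; "joint_positions": joint angles; "joint_vel": joint speeds; "effort": joint torques, N m; "ee_pos": TCP position; "orientation": TCP orientation; "ft_force": force on the tool from outside, world axes, zero at the start; "torque": the same for the moment, N m; "finger_gap": finger opening in mm.
Only numpy, scipy, OpenCV 4.12 (cv2) and the standard library are available. Lean on these libraries where they do the work, as an engineer would, in place of code of your own. Each camera call takes 0.05 s, during which the arm holds its last target.

## Working session

There is one attempt and no reset: what is moved stays moved. The work goes in short steps, each a Python script; the robot and the scene stay as the last script left them, time stands still between calls to the robot, and variables do not carry over. Pictures are saved under pics/ and viewed, and the job is handed in when it is done.

```bash
mkdir -p pics; python3 - <<'E'
from workcell import *
import cv2,numpy as np,pickle
for n in("side","top"):
    c=capture(n); pickle.dump(c,open(f"{n}0.pkl","wb"))
    cv2.imwrite(f"pics/{n}0.png",c["color"][:,:,::-1]); print(n,c["fx"],c["cx"],c["cy"],c["world_from_camera"].round(3).tolist())
s=get_state();print(s["clock"],s["ee_pos"],s["orientation"],s["ft_force"],s["finger_gap"])
E
```

```text
side 496.009252838795 319.74314445180823 233.1162661618597 [[0.916, -0.312, 0.254, 332.221], [-0.402, -0.686, 0.607, -423.114], [-0.015, -0.658, -0.753, 664.322], [0.0, 0.0, 0.0, 1.0]]
top 600.5484094898388 326.06660300862734 252.66368353671336 [[-0.025, -0.988, 0.151, 376.462], [-0.999, 0.021, -0.029, 19.675], [0.025, -0.151, -0.988, 1123.723], [0.0, 0.0, 0.0, 1.0]]
0.1 [ 324.78124243 -647.72764215  228.85275128] [-3.05584784e+00 -7.23300785e-01  7.08919657e-04] [-0.07695002 -0.49917364  0.59328342] 92.78829058247076
```

View pics/side0.png

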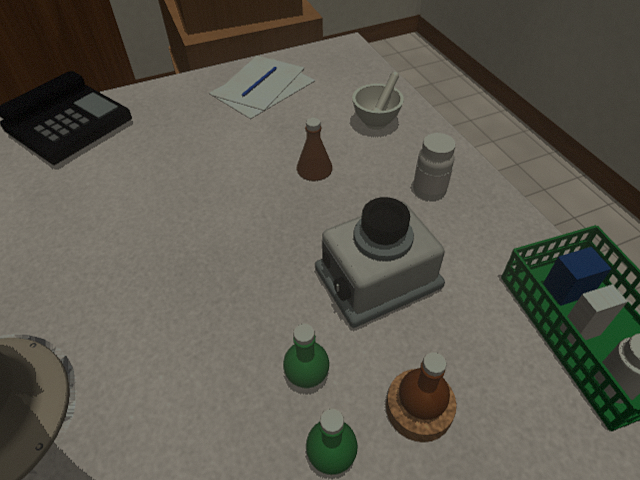

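View pics/top0.png

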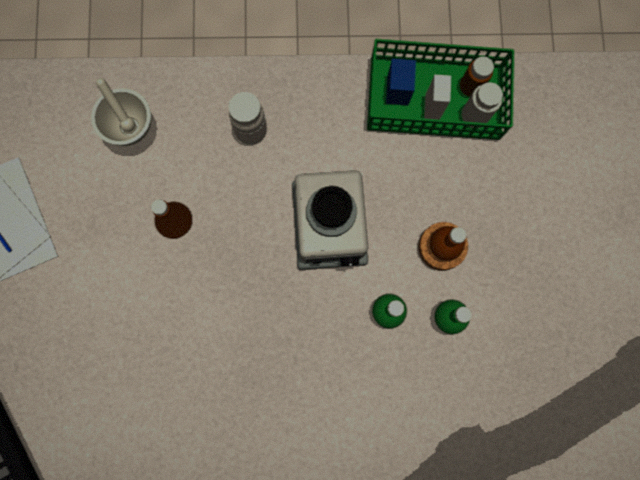

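The side view shows the amber round flask in cork at (423,395), with its stopper at (433,362). The mixer ring is at (385,215). The top view has the stopper at (458,235), the cork at (444,246) and the ring at (332,207). Two green decoys stand nearby, and the conical flask is on the far side. Next I'll measure these points.

```bash
cat > h.py <<'E'
import numpy as np,cv2
def ray(c,u,v):
    T=np.array(c["world_from_camera"]);d=T[:3,:3]@np.array([(u-c["cx"])/c["fx"],(v-c["cy"])/c["fy"],1.]);return T[:3,3],d/np.linalg.norm(d)
def plane(c,u,v,z):
    o,d=ray(c,u,v);return o+d*(z-o[2])/d[2]
def tri(a,b):
    A=np.zeros((3,3));B=np.zeros(3)
    for o,d in(a,b):
        P=np.eye(3)-np.outer(d,d);A+=P;B+=P@o
    X=np.linalg.solve(A,B);return X,[float(np.linalg.norm((np.eye(3)-np.outer(d,d))@(X-o))) for o,d in(a,b)]
def proj(c,p):
    T=np.linalg.inv(np.array(c["world_from_camera"]));q=T[:3,:3]@p+T[:3,3];return c["fx"]*q[0]/q[2]+c["cx"],c["fy"]*q[1]/q[2]+c["cy"]
def blob(m,near,box=45):
    k=np.zeros_like(m);u,v=near;k[max(0,v-box):v+box,max(0,u-box):u+box]=1
    n,l,s,ce=cv2.connectedComponentsWithStats((m*k).astype(np.uint8))
    i=max((i for i in range(1,n) if s[i,4]>25),key=lambda i:-np.hypot(*(ce[i]-near)));return (l==i),s[i],ce[i]
E
python3 - <<'E'
from h import *;import pickle
S=pickle.load(open("side0.pkl","rb"));T=pickle.load(open("top0.pkl","rb"))
r={}
for n,c,st,ri,co in(("side",S,(433,362),(385,215),(421,402)),("top",T,(458,235),(332,207),(444,246))):
    im=c["color"].astype(int);hsv=cv2.cvtColor(c["color"],cv2.COLOR_RGB2HSV)
    w=(hsv[...,1]<50)&(hsv[...,2]>125)
    m,s,ce=blob(w,st,15);print(n,"stopper",s,ce,"plane138",plane(c,*ce,138).round(1),"plane132",plane(c,*ce,132).round(1))
    r["st"+n]=ray(c,*ce)
    b=im.max(2)<50
    m,s,ce=blob(b,ri,40);print("black",s,ce,plane(c,*ce,160).round(1),"depthrange",np.percentile(c["range_z"][m],[0,10,50,90]))
    r["ri"+n]=ray(c,*ce)
    o=(hsv[...,0]<22)&(hsv[...,1]>85)&(hsv[...,2]>40)
    m,s,ce=blob(o,co,45);print("cork+flask",s,ce,plane(c,*ce,30).round(1))
    # depth cloud of the ring and stopper
    T4=np.array(c["world_from_camera"])
    vv,uu=np.mgrid[0:480,0:640];z=c["range_z"]
    P=np.stack([(uu-c["cx"])/c["fx"]*z,(vv-c["cy"])/c["fy"]*z,z],-1)@T4[:3,:3].T+T4[:3,3]
    P[z==0]=-999
    q=lambda u,v,b,lo,hi:(lambda X:X[(X[:,2]>lo)&(X[:,2]<hi)])(P[v-b:v+b,u-b:u+b].reshape(-1,3))
    X=q(*ri,40,153,168);print("rim cloud",len(X),np.median(X,0).round(1),((X.min(0)+X.max(0))/2).round(1),np.ptp(X,axis=0).round(1))
    X=q(*st,20,132,146);print("stopper cloud",len(X),X.mean(0).round(1) if len(X) else '',np.ptp(X,axis=0).round(1) if len(X) else '')
    y0=(ri[0]-75,ri[1]-75);a=c["color"][y0[1]:y0[1]+150,y0[0]:y0[0]+150]
    y0=(st[0]-75,st[1]-75);b=c["color"][y0[1]:y0[1]+150,y0[0]:y0[0]+150]
    cv2.imwrite(f"pics/crop_{n}.png",cv2.resize(cv2.convertScaleAbs(np.hstack([a,b])[:,:,::-1],alpha=2.2),(800,400)))
for k in("st","ri"): print(k,tri(r[k+"side"],r[k+"top"]))
E
```

```text
side stopper [424 352  22  20 333] [434.8018018  361.71771772] plane138 [ 551.2 -232.6  138. ] plane132 [ 553.7 -230.4  132. ]
black [ 361  198   49   48 1871] [384.91822555 220.63762694] [593.3 -33.1 160. ] depthrange [  0.         677.74572754 701.43249512 715.38256836]
cork+flask [ 386  362   70   80 3894] [420.62583462 404.77529533] [ 546.6 -237.7   30. ]
rim cloud 829 [599.5 -24.1 157.8] [601.7 -20.7 157.1] [67.7 68.3  8.1]
stopper cloud 407 [ 550.6 -232.8  135.8] [27.1 26.   6.3]
top stopper [443 220  30  30 432] [462.50462963 231.25      ] plane138 [ 558.2 -239.   138. ] plane132 [ 559.4 -240.6  132. ]
black [ 311  186   41   43 1375] [331.22181818 206.97381818] [599.2 -18.6 160. ] depthrange [   0.          984.90415039  998.27380371 1006.81259766]
cork+flask [ 418  222   50   49 1588] [441.47481108 246.67821159] [ 549.9 -226.4   30. ]
rim cloud 672 [601.9 -20.  159.2] [603.5 -20.2 158.6] [67.4 66.2 11.2]
stopper cloud 197 [ 553.  -231.3  136.8] [26.3 27.  11. ]
st (array([ 553.09100027, -235.73296048,  143.91020089]), [4.2671684967589565, 4.267168496758831])
ri (array([603.04521037, -19.22334296, 141.97933626]), [0.37170309512256167, 0.37170309512274935])
```

```bash
cd pics; python3 -c "
import cv2,numpy as np
cv2.imwrite('crops.png',cv2.resize(np.vstack([cv2.imread('crop_side.png'),cv2.imread('crop_top.png')]),(600,600)))"
```

```text
(no output)
```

View pics/crops.png

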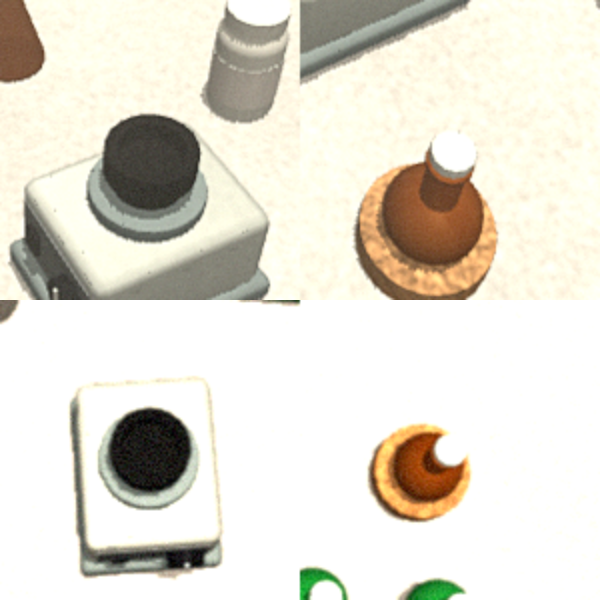

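Crops: left, the mixer ring with its top rim ellipse clear; right, the stopper and neck clear. My mask for the stopper in the top view leaked onto the counter (residual 4 mm), so I'll tighten it and fit circles.

```bash
python3 - <<'E'
from h import *;import pickle
from scipy.optimize import least_squares
S=pickle.load(open("side0.pkl","rb"));T=pickle.load(open("top0.pkl","rb"))
def circ(X,R):
    f=least_squares(lambda p:np.hypot(X[:,0]-p[0],X[:,1]-p[1])-R,X.mean(0)[:2],loss="soft_l1");return f.x.round(1),np.abs(f.fun).mean().round(2)
R={}
for n,c,st,ri in(("side",S,(433,362),(385,215)),("top",T,(458,235),(332,207))):
    hsv=cv2.cvtColor(c["color"],cv2.COLOR_RGB2HSV);v=hsv[...,2]
    print(n,"stopper peak V",np.percentile(v[st[1]-3:st[1]+3,st[0]-3:st[0]+3],[0,50,100]),"counter",np.median(v[st[1]-40:st[1]-20,st[0]+20:st[0]+40]))
    T4=np.array(c["world_from_camera"]);vv,uu=np.mgrid[0:480,0:640];z=c["range_z"]
    P=np.stack([(uu-c["cx"])/c["fx"]*z,(vv-c["cy"])/c["fy"]*z,z],-1)@T4[:3,:3].T+T4[:3,3];P[z==0]=-999
    # depth-segmented stopper pixel mask, ray through its centroid
    m=(P[...,2]>126)&(P[...,2]<148);b,s,ce=blob(m,st,22)
    mt=b&(P[...,2]>133);X=P[mt];print("stopper top",mt.sum(),np.median(X,0).round(1),"hull circ",cv2.minEnclosingCircle(X[:,:2].astype(np.float32)))
    ys,xs=np.nonzero(mt);print(" centroid px",xs.mean(),ys.mean(),plane(c,xs.mean(),ys.mean(),138).round(1))
    R["st"+n]=ray(c,xs.mean(),ys.mean())
    # ring: outer top edge
    X=P[ri[1]-45:ri[1]+45,ri[0]-45:ri[0]+45].reshape(-1,3);X=X[(X[:,2]>153)&(X[:,2]<166)]
    h=cv2.convexHull(X[:,:2].astype(np.float32))[:,0];print("rim",np.median(X[:,2]).round(1),circ(h,34),len(h),cv2.minEnclosingCircle(X[:,:2].astype(np.float32)))
    # cork top ring
    # dark ring contour at plane 160
    k=(c["color"].max(2)<50).astype(np.uint8);b,s,ce=blob(k,ri,40)
    cn=max(cv2.findContours(b.astype(np.uint8),0,cv2.CHAIN_APPROX_NONE)[0],key=cv2.contourArea)[:,0]
    Q=np.array([plane(c,*p,160) for p in cn])
    if n=="side": Q=Q[Q[:,1]>-20]   # far edge only
    print("ring contour circle",circ(Q,34),len(Q))
print(tri(R["stside"],R["sttop"]))
E
```

```text
side stopper peak V [128. 131. 134.] counter 122.0
stopper top 394 [ 550.7 -232.7  136. ] hull circ ((551.4871215820312, -232.21592712402344), 13.645610809326172)
 centroid px 434.11167512690355 362.74619289340103 [ 549.8 -233.3  138. ]
rim 157.8 (array([601.4, -20.7]), np.float64(0.45)) 32 ((601.4065551757812, -20.481313705444336), 34.7800407409668)
ring contour circle (array([600. , -24.5]), np.float64(0.52)) 55
top stopper peak V [153. 158. 165.] counter 149.0
stopper top 192 [ 552.9 -231.3  137. ] hull circ ((553.068359375, -231.9104766845703), 13.586465835571289)
 centroid px 457.953125 234.44791666666666 [ 553. -231.  138.]
rim 159.2 (array([603.3, -20.5]), np.float64(0.43)) 38 ((603.477294921875, -20.406234741210938), 34.2882080078125)
ring contour circle (array([599.4, -18.6]), np.float64(0.9)) 120
(array([ 552.86390883, -231.81810942,  133.12420996]), [1.016482347781448, 1.016482347781507])
```

Both views agree to about 2 mm: flask axis at (552,-232) and ring at (602.4,-20.5), with heights close to the specified 138 and 160. I'll grip with the jaws along y, because the green decoys lie on the -x side.

```bash
python3 - <<'E'
from workcell import *
import numpy as np,cv2,pickle
o=[np.pi,0,0]
p=np.array([552.,-232.,220.])
print("ik",ik(p,o).round(2) if ik(p,o) is not None else None, ik([602,-20,280],o))
move_ptp(p,o); command_gripper(60)
s=get_state();print(s["clock"],s["ee_pos"],s["orientation"],s["joint_positions"].round(2) if hasattr(s["joint_positions"],'round') else s["joint_positions"])
f=movel([552,-232,95.5],vel=100,guard=8);s=get_state();print(f,s["clock"],s["ee_pos"],s["ft_force"])
for n in("side","top"):
    c=capture(n);pickle.dump(c,open(n+"1.pkl","wb"));cv2.imwrite(f"pics/{n}1.png",c["color"][:,:,::-1])
a=cv2.imread("pics/side1.png")[280:480,280:560];b=cv2.imread("pics/top1.png")[140:340,330:610]
cv2.imwrite("pics/g1.png",cv2.resize(cv2.convertScaleAbs(np.hstack([a,b]),alpha=1.8),(800,286)))
E
```

```text
ik [ 0.24  0.46  0.09  1.91 -0.06  0.77 -1.21] [-5.85756722e-02  3.97932945e-01 -3.37672407e-03  1.83418663e+00
  1.65807745e-03  9.09475783e-01 -1.63350321e+00]
2.5667 [ 551.99159248 -231.98054326  219.99737468] [-3.14158874e+00 -3.03098560e-05  3.68432466e-05] [ 0.24  0.46  0.09  1.91 -0.06  0.77 -1.21]
False 3.9583 [ 552.34363941 -232.13844969   96.07072376] [ 0.46613847 -0.27449463 -0.39618718]
```

View pics/g1.png

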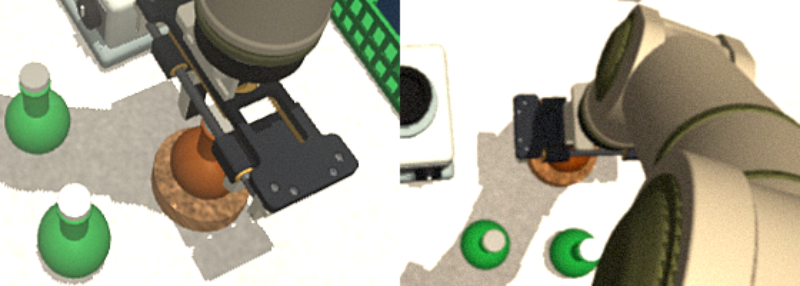

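The open fingers straddle the neck over the cork, and the descent met no contact. I'll close and lift.

```bash
python3 - <<'E'
from workcell import *
import numpy as np,cv2,pickle
command_gripper(0,grip_force=35)
s=get_state();print(s["clock"],s["finger_gap"],s["ee_pos"],s["ft_force"])
movel([552,-232,125],vel=60)
s=get_state();print(s["clock"],s["finger_gap"],s["ft_force"])
movel([552,-232,280],vel=150);hold(.2)
s=get_state();print(s["clock"],s["finger_gap"],s["ee_pos"],s["ft_force"])
for n in("side","top"):
    c=capture(n);pickle.dump(c,open(n+"2.pkl","wb"));cv2.imwrite(f"pics/{n}2.png",c["color"][:,:,::-1])
a=cv2.imread("pics/side2.png");b=cv2.imread("pics/top2.png")
cv2.imwrite("pics/g2.png",cv2.resize(cv2.convertScaleAbs(np.hstack([a,b]),alpha=1.8),(800,300)))
E
```

```text
4.6917 27.644617726365972 [ 551.99919534 -231.97481114   95.50314762] [0.11489061 0.20199596 0.67537742]
5.3333 27.83674648227062 [-0.71814423  0.44198626 -1.30545747]
6.7167 27.70467888943047 [ 551.75402271 -231.86402713  279.18682839] [-0.24231323  0.46404342 -2.8394472 ]
```

View pics/g2.png

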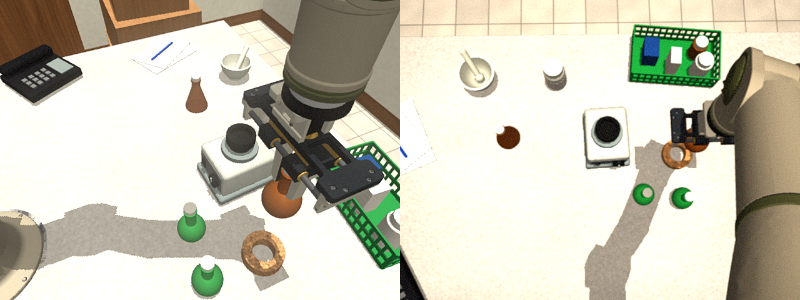

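Cork is empty and the flask is in hand, with about 2 N of weight. However, the gap of 27.7 against a 24 mm neck needs checking, so I'll look at the tilt and height of the flask in the hand.

```bash
python3 - <<'E'
from h import *;import pickle
S=pickle.load(open("side2.pkl","rb"));T=pickle.load(open("top2.pkl","rb"))
for n,c in(("side",S),("top",T)):
    e=np.array([551.75,-231.86,234.7]);u,v=proj(c,e);d=np.linalg.norm(np.array(c["world_from_camera"])[:3,3]-e);print(n,"expected ball",u,v,"r",32*c["fx"]/d, "neck grip",proj(c,e+[0,0,52.5]))
    x,y=int(u),int(v);x0=max(0,x-60);y0=max(0,y-80);im=cv2.convertScaleAbs(c["color"][y0:y0+140,x0:x0+120,::-1],alpha=2)
    im=cv2.resize(im,None,fx=4,fy=4,interpolation=cv2.INTER_NEAREST);cv2.circle(im,(int((u-x0)*4),int((v-y0)*4)),int(4*32*c["fx"]/d),(255,255,0),1)
    cv2.imwrite(f"pics/z_{n}.png",im)
    T4=np.array(c["world_from_camera"]);vv,uu=np.mgrid[0:480,0:640];z=c["range_z"]
    P=np.stack([(uu-c["cx"])/c["fx"]*z,(vv-c["cy"])/c["fy"]*z,z],-1)@T4[:3,:3].T+T4[:3,3];P[z==0]=-999
    hsv=cv2.cvtColor(c["color"],cv2.COLOR_RGB2HSV);m=(hsv[...,1]>110)&(hsv[...,0]<20)&(np.linalg.norm(P-e,axis=2)<45)&(P[...,2]<258)
    X=P[m];print(len(X))
    from scipy.optimize import least_squares
    if len(X)>40:
        f=least_squares(lambda p:np.linalg.norm(X-p,axis=1)-32,e,loss="soft_l1");print("ball centre",f.x.round(1),np.abs(f.fun).mean())
a,b=[cv2.imread(f"pics/z_{n}.png") for n in("side","top")];h=min(len(a),len(b));cv2.imwrite("pics/z2.png",cv2.resize(np.hstack([a[:h],b[:h]]),(800,int(800*h/(a.shape[1]+b.shape[1])))))
E
```

```text
side expected ball 450.3529377871597 316.16905045112924 r 30.583300487201978 neck grip (np.float64(460.83536770054343), np.float64(285.8056946950582))
1918
ball centre [ 551.7 -231.5  232.6] 0.4982150903841642
top expected ball 473.97706198157584 223.67074749307469 r 20.435446405054456 neck grip (np.float64(483.814722561303), np.float64(216.3739349073936))
397
ball centre [ 553.6 -232.7  233.6] 0.7116652830779409
```

View pics/z2.png

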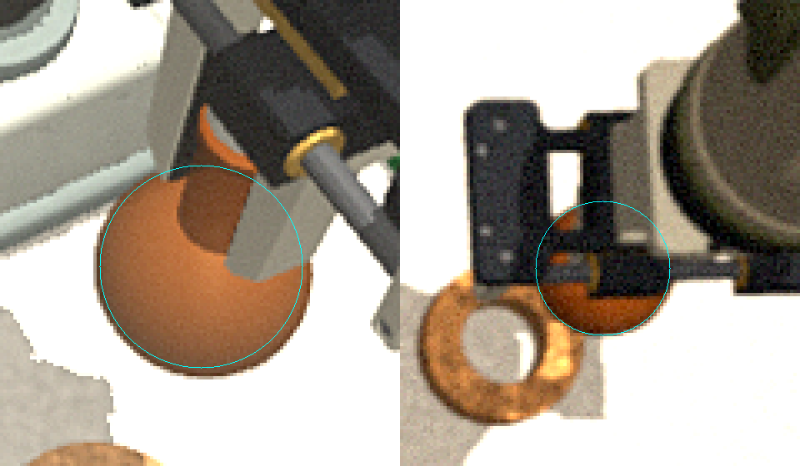

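Fitting a sphere to the ball puts its centre right under the TCP (within the views' 1–2 mm bias) at the expected height, so the flask is upright. Both views give the same offset from flask to ring, (+49.7, +211.5), so the TCP target is (601.5, -20.3). Expected seating height is TCP z≈225.5.

```bash
python3 - <<'E'
from workcell import *
import numpy as np,cv2,pickle
movel([601.5,-20.3,280],vel=130)
movel([601.5,-20.3,238],vel=60);hold(.3)
s=get_state();f0=s["ft_force"];print(s["clock"],s["ee_pos"],f0)
r=movel([601.5,-20.3,219],vel=10,guard=2.5)
s=get_state();print(r,s["clock"],s["ee_pos"],s["ft_force"]-f0)
hold(.5)
s=get_state();print(s["clock"],s["ee_pos"],s["ft_force"]-f0,s["finger_gap"],s["torque"])
for n in("side","top"):
    c=capture(n);pickle.dump(c,open(n+"3.pkl","wb"));cv2.imwrite(f"pics/{n}3.png",c["color"][:,:,::-1])
a=cv2.imread("pics/side3.png")[100:340,260:560];b=cv2.imread("pics/top3.png")[100:340,200:500]
cv2.imwrite("pics/g3.png",cv2.resize(cv2.convertScaleAbs(np.hstack([a,b]),alpha=1.8),(800,320)))
E
```

```text
9.7917 [601.59722317 -20.29015948 238.31585266] [ 0.3601752  -0.3369271  -1.59198347]
True 10.95 [601.64605639 -20.17349822 226.18757286] [-0.03897783  0.61684574  5.43899715]
11.45 [601.11154743 -20.23253946 225.72089626] [0.21884162 0.63428464 4.0009441 ] 27.73552834905142 [ 0.07751107 -0.28216089 -0.00974742]
```

View pics/g3.png

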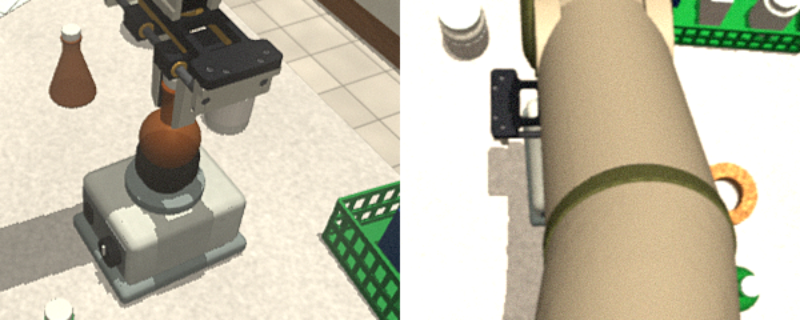

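Contact came at TCP z≈225.9, just as predicted, with low side forces and the ball centred in the ring. I'll pause a little longer, then press in small guarded steps.

```bash
python3 - <<'E'
from workcell import *
import numpy as np
hold(.4)
W=-1.59
s=get_state();z=s["ee_pos"][2];print(s["clock"],z,s["ft_force"][2]-W)
zc=225.7
while zc>213.5:
    zc-=1.0
    g=movel([601.5,-20.3,zc],vel=6,guard=7); hold(.1)
    fs=[]
    for _ in range(3):
        s=get_state();fs.append(s["ft_force"]);hold(.03)
    f=np.mean(fs,0);push=f[2]-W
    print(zc,g,round(s["clock"],2),s["ee_pos"].round(2),(f-[.36,-.34,W]).round(1),round(s["finger_gap"],2))
    if push>17 or g: break
E
```

```text
11.95 225.6503731650768 5.707248330069282
224.7 False 12.45 [601.49 -20.26 224.73] [0.2 0.8 5.5] 28.09
223.7 False 12.97 [601.55 -20.25 223.75] [0.3 1.3 6.6] 27.2
222.7 False 13.48 [601.63 -20.29 222.84] [-0.2  1.2  7.2] 27.63
221.7 False 14.0 [601.71 -20.24 221.95] [0.4 1.7 7.7] 27.28
220.7 False 14.52 [601.79 -20.27 221.04] [0.3 1.6 8.4] 27.42
219.7 False 15.03 [601.85 -20.28 220.13] [0.  1.3 9.1] 27.78
218.7 False 15.55 [601.93 -20.25 219.24] [ 0.1  1.8 10.3] 27.57
217.7 False 16.07 [602.02 -20.25 218.34] [0.1 1.3 9.9] 27.46
216.7 True 16.5 [602.87 -20.15 218.47] [-1.   0.2  9.7] 27.36
```

```bash
python3 - <<'E'
from workcell import *
import numpy as np
W=-1.59
def st():
    fs=[];ps=[]
    for _ in range(5):
        s=get_state();fs.append(s["ft_force"]);ps.append(s["ee_pos"]);hold(.03)
    f=np.mean(fs,0);print(round(s["clock"],2),np.mean(ps,0).round(2),(f-[.36,-.34,W]).round(1),s["orientation"].round(4),round(s["finger_gap"],2));return f[2]-W
st()
zc=217.7
while zc>213.5:
    zc-=.5
    g=movel([601.5,-20.3,zc],vel=4,guard=15); hold(.15);print(zc,g,end=' ')
    if st()>17 or g: break
E
```

```text
16.67 [602.87 -20.15 218.48] [-1.5  1.  10.7] [-3.1413e+00 -3.0000e-04 -2.9000e-03] 27.61
217.2 False 17.56 [602.17 -20.26 218.  ] [-0.   1.6 11.6] [-3.1409e+00 -6.0000e-04 -5.3000e-03] 27.62
216.7 False 18.15 [602.45 -20.27 217.9 ] [-0.2  1.1 14.7] [-3.1409e+00 -6.0000e-04 -6.5000e-03] 27.92
216.2 False 18.74 [602.71 -20.26 217.82] [-0.7  1.8 17.6] [-3.1408e+00 -4.0000e-04 -7.6000e-03] 27.62
```

TCP z stalls at 217.8, which is 8 mm below the seating height, while the force climbs at about 6 N per mm commanded. The ring is therefore on its stop at roughly 18 N. I'll take one last look before handing in.

```bash
python3 - <<'E'
from workcell import *
from h import *
import pickle
from scipy.optimize import least_squares
hold(.4);c=capture("side");s=get_state();print(s["clock"],s["ee_pos"],s["ft_force"],s["finger_gap"])
cv2.imwrite("pics/g4.png",cv2.resize(cv2.convertScaleAbs(c["color"][100:340,260:560,::-1],alpha=1.8),(750,600)))
S=pickle.load(open("side3.pkl","rb"));S0=pickle.load(open("side0.pkl","rb"))
for n,c in(("seat",S),("press",c)):
    T4=np.array(c["world_from_camera"]);vv,uu=np.mgrid[0:480,0:640];z=c["range_z"]
    P=np.stack([(uu-c["cx"])/c["fx"]*z,(vv-c["cy"])/c["fy"]*z,z],-1)@T4[:3,:3].T+T4[:3,3];P[z==0]=-999
    hsv=cv2.cvtColor(c["color"],cv2.COLOR_RGB2HSV);e=np.array([601.5,-20.5,181 if n=="seat" else 173])
    X=P[(hsv[...,1]>110)&(hsv[...,0]<20)&(np.linalg.norm(P-e,axis=2)<42)&(P[...,2]<e[2]+22)]
    f=least_squares(lambda p:np.linalg.norm(X-p,axis=1)-32,e,loss="soft_l1");print(n,len(X),f.x.round(1))
    print(" conical diff",np.abs(c["color"][115:180,290:335].astype(int)-S0["color"][115:180,290:335]).mean())
E
```

```text
19.225 [602.7243636  -20.2490992  217.81147037] [ 0.39452319  1.75952858 15.42919558] 27.370429275246824
seat 1030 [601.5 -19.9 178.9]
 conical diff 10.55042735042735
press 988 [601.8 -19.9 171.2]
 conical diff 10.733447293447293
```

View pics/g4.png

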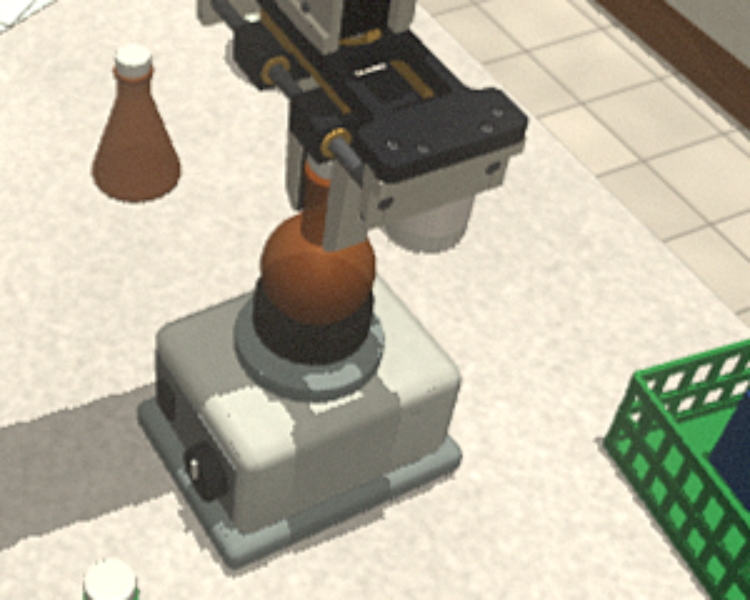

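The flask is upright in the lowered ring (ball at about (318,268) in the crop) with the fingers on its neck, and the ball is 7.7 mm lower than when seated. The conical flask still stands where it was.

```bash
python3 -c "
from workcell import *
job_done()"
```

```text
the job is handed in; nothing more can be done
```

I moved the round flask from its cork ring to the mixer ring and pressed it down onto the bottom stop. I handed the job in at about 19 s, with the hand still pressing the flask down.

- **Seating:** contact came at tool height 225.9 mm, against 225.5 expected. I paused about 1 s with the spring up, at 4–6 N.
- **Pressing:** the tool stopped sinking at 217.8 mm, about 8 mm below seating, while the force kept rising, so the ring is on its stop. The push is about 17 N, well under 45 N.
- **Centring:** the side camera showed the ball 7.7 mm lower than when seated and within about 1 mm of the ring's axis. The flask was upright in the last picture.

Some readings were off or less certain:
- **Finger gap:** it read about 27.6 mm on the 24 mm neck throughout. I never found out why, but pictures and forces showed a firm, upright grip with no slip.
- **Early guard stop:** one 7 N guard tripped near the stop, and I carried on with a larger guard.
- **Tool drift:** the tool drifted about 1.2 mm in x under load.
- **Camera bias:** the two cameras differ by up to about 2 mm; I cancelled this by using the flask-to-ring offset within each view.
- **Conical flask:** by eye it has not moved. My pixel comparison was inconclusive: it differed from the start picture about equally when seated and when pressed, probably from lighting and noise.

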